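# Fold up the delivery carton and hang the instrument pot

## Robot

A 7-joint arm with a two-finger parallel gripper is mounted at the origin on the work surface. World frame = base frame: x ahead of the robot, y to its left, z up, the work surface at z = 0. Lengths are in m, angles in rad, forces in N, time in s.
With the tool pointing down it reaches from about 0.425 to 0.95 m from the base axis. Payload 4.7 kg.
Tool frame: the origin (TCP) lies between the finger pads; the fingertips stand 25 mm ahead of it and the grasp point (between the pads) lies 6 mm ahead of it; z points along the fingers, y is the line along which they close (so a half turn about z gives the same grasp; the last joint's range is limited). The gripper opens to 85 mm and grips with 20 to 120 N. Pads are 22 mm wide; open, the fingers measure 114 mm over their backs; the gripper's body (76 mm by 85 mm) begins 54 mm behind the grasp point. The pads swing forward as they close: fully open they stand 13 mm farther back than shut.
Start: joints at [1.301, 0.469, -0.049, 1.532, 0.024, 1.141, -0.082], TCP at [0.161, -0.656, 0.233] pointing down, gripper open.
Joint ranges: [-2.59, 2.59], [-0.33, 1.99], [-1.39, 1.29], [0.1, 2.45], [-1.04, 4.18], [0.21, 1.99], [-2.66, 2.66]. Speed limits (rad/s): [2.57, 2.57, 3.14, 3.14, 3.14, 3.14, 3.14].

## Interface

Orientations are given as a 3x3 rotation matrix whose columns are the frame's x, y, z axes.
In Python, from rig import * gives the robot as it stands. Calls block until the motion is done:
- movep(position, orientation): joint-space move of the TCP to a pose.
- move_l(position, attitude=None, feed=0.15, until_force=None): straight line of the TCP; attitude=None keeps the orientation; feed is the mean speed in m/s. With until_force (N) it stops when the force on the tool has changed by that much, and returns True; else False.
- move_joints(angles): joint-space move.
- command_gripper(opening, newtons=None): finger opening in m; newtons is the grip in N (None keeps the last); returns when the fingers have stopped.
- sleep(seconds).
- inverse_kinematics(position, orientation): joint angles nearest the present ones, or None.
- sense(): the state.
- camera(name): name is "scene" or "top"; returns (picture, depth): 384x512x3 uint8, red, green, blue; 384x512 float32, m along the optical axis (not along the pixel's ray), 0 where there is no reading.
- camera_params(name): a dict with "K" (3x3 intrinsics, pixels), "position" and "rotation" of the camera in the world. Camera axes: x right, y down, z forward; pixel columns grow to the right and rows downward; lengths in m; the calibration is good to about 2 mm. A picture is of the moment at which its call begins. camera_params takes no time and is no camera call.
A pose or a line that the arm cannot do raises Unreachable and nothing moves.
- finish_job(): hands the job in, once; it reports no verdict.
The state is a dict: "time_s": time; "joint_pos": joint angles; "qd": joint speeds; "joint_efforts": joint torques, N m; "position": TCP position; "tcp_rot": TCP orientation; "wrist_force": force on the tool from outside, world axes, zero at the start; "ft_torque": the same for the moment, N m; "finger_gap": finger opening in m.
Only numpy, scipy, OpenCV 4.12 (cv2) and the standard library are available. Lean on these libraries where they do the work, as an engineer would, in place of code of your own. Each camera call takes 0.05 s, during which the arm holds its last target. There are 200 camera calls.

## Task

Get the delivery carton ready for packing: lift the white instrument pot off its floor and hang it by its wire handle in the dip of the hook on the stand, keeping the pot upright, and fold up the three loose walls of the carton until each stands straight up like the back wall. Leave the tin, the bur block and the green bin where they are.

Things in the scene. Friction and masses are not known exactly. Their poses are not given: they have to be found in the camera images.
- carton: Brown cardboard carton fixed to the mat. Origin: centre of the floor's underside, z up. Floor 110 mm (x) by 150 mm (y), 4 mm thick. Back wall fixed upright on +x (away from robot). Three walls, 70 mm high and 4 mm thick, are hinged to the floor at z = 4 mm: left (line y = +75 mm), right (y = -75 mm), near (x = -55 mm); light hinge friction keeps them at any angle (0.5 N at the free edge)
- left_wall (a joint): Fold angle of the left (+y) wall, 106 mm long along the hinge: 0 lies flat outwards, pi/2 stands straight up, more leans inwards over the floor (stop at 2.3)
- right_wall (a joint): Fold angle of the right (-y) wall, 106 mm long, same meaning
- near_wall (a joint): Fold angle of the near (-x, robot's side) wall, 146 mm long, same meaning
- left_edge (a point): Middle of the left wall's free edge, on its outer (under) face, 70 mm from the hinge line
- right_edge (a point): Middle of the right wall's free edge, likewise
- near_edge (a point): Middle of the near wall's free edge, likewise
- pot: White open pot of instruments, about 0.16 kg, first on the carton's floor. Origin: centre of underside, z up. Cup 58 mm high, rim 68 mm across; instruments to 75 mm. A 7 mm steel wire handle arches in its y-z plane: uprights at y = +-35 mm to z = 110 mm, sloping in to a straight 36 mm bar along y, axis z = 130 mm. On the bar a grey grip block, 18 mm (x) by 36 mm (y), z = 132.5 to 160.5 mm
- pot_bail (a point): Middle of the handle's straight bar (its axis), 130 mm above the pot's underside; the hook goes below it
- hook_stand: Steel hook stand, fixed. Origin: centre of its base (76 mm disc, 12 mm high). A 16 mm post there rises to 234 mm; an 8 mm thick arm runs from it along the stand's -x at z = 226 mm, dips to a seat 62 to 78 mm out (arm axis z = 212 mm) and turns up to a tip 96 mm out, top z = 247 mm. The handle's bar lies across it, along the stand's y
- hook_seat (a point): Where the axis of the handle's bar comes to lie when hung: stand's x = -70 mm, y = 0, z = 219.5 mm
- tin: Closed aluminium tin, 51 mm across, 42 mm high, beside one of the carton's side walls. Origin: centre of its underside
- bur_block: Green block with dental burs, 45 x 45 mm, 39 mm high over the burs, beside the other side wall. Origin: centre of its underside
- bin: Open green plastic bin, 90 mm (x) by 70 mm (y), 45 mm high. Origin: centre of its underside
Things that resemble listed ones, but are neither listed nor needed, are in the scene too. Several things look just like the hook_stand: the one meant starts farthest to the robot's right.

How it is judged:
By the outcome, as a careful person would: the job done as asked, in the order asked, and still so for the second after the job is handed in, with the robot touching nothing.
It also fails if it takes over 69 s, if anything falls off the work surface, if the arm or the gripper's body presses on something with over 40 N, if the wrist force passes 120 N, or if a joint passes its speed limit or range.

## Working session

There is one attempt and no reset: what is moved stays moved. The work goes in short steps, each a Python script; the robot and the scene stay as the last script left them, time stands still between calls to the robot, and variables do not carry over. Pictures are saved under pics/ and viewed, on a budget of 10 in all, crops included, one or two more only if the job needs it, and the job is handed in when it is done.

```bash
mkdir -p pics; ls; python3 - <<'E'
from rig import *
import numpy as np, cv2
s=sense();print(s["time_s"],s["position"],s["tcp_rot"])
for n in("scene","top"):
    p,d=camera(n);c=camera_params(n)
    np.savez(f"{n}0.npz",p=p,d=d,**c)
    print(n,c)
    cv2.imwrite(f"pics/{n}0.png",cv2.resize(p[:,:,::-1],(800,600)))
E
```

```text
pics
0.0 [ 0.16082735 -0.6549725   0.23153824] [[ 9.71139654e-01  2.38510929e-01 -5.55222653e-04]
 [ 2.38511561e-01 -9.71137786e-01  1.90682706e-03]
 [-8.43986039e-05 -1.98422239e-03 -9.99998028e-01]]
scene {'K': array([[453.24938926,   0.        , 250.33235054],
       [  0.        , 453.24938926, 197.05000594],
       [  0.        ,   0.        ,   1.        ]]), 'position': array([1.4806132 , 0.0054727 , 0.91270805]), 'rotation': array([[ 0.06213225,  0.6247749 , -0.77832892],
       [ 0.99786791, -0.02327428,  0.06097498],
       [ 0.0199806 , -0.78045796, -0.62488891]])}
top {'K': array([[402.86883619,   0.        , 249.31898414],
       [  0.        , 402.86883619, 199.02567237],
       [  0.        ,   0.        ,   1.        ]]), 'position': array([0.26567483, 0.078789  , 1.40226706]), 'rotation': array([[ 0.0033225 , -0.98538889,  0.17028711],
       [-0.9999255 , -0.00527392, -0.01100852],
       [ 0.01174576, -0.17023784, -0.985333  ]])}
```

View pics/scene0.png

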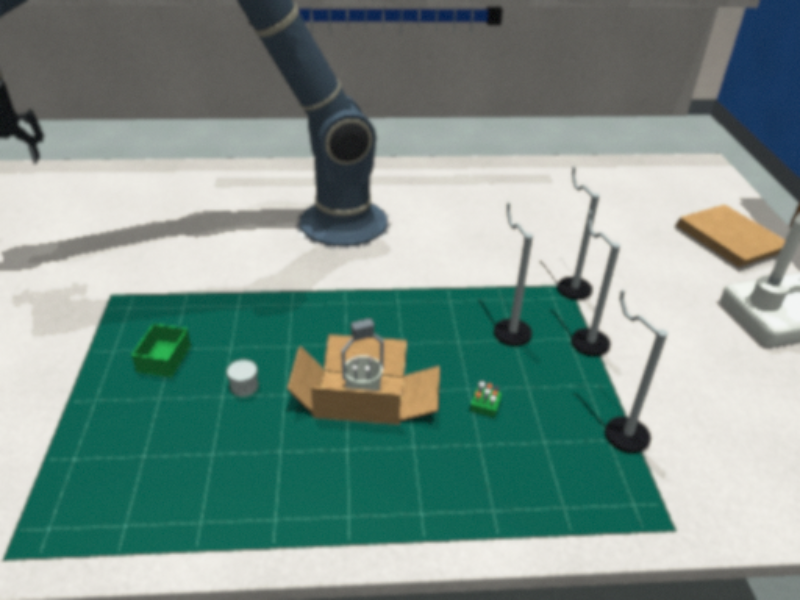

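View pics/top0.png

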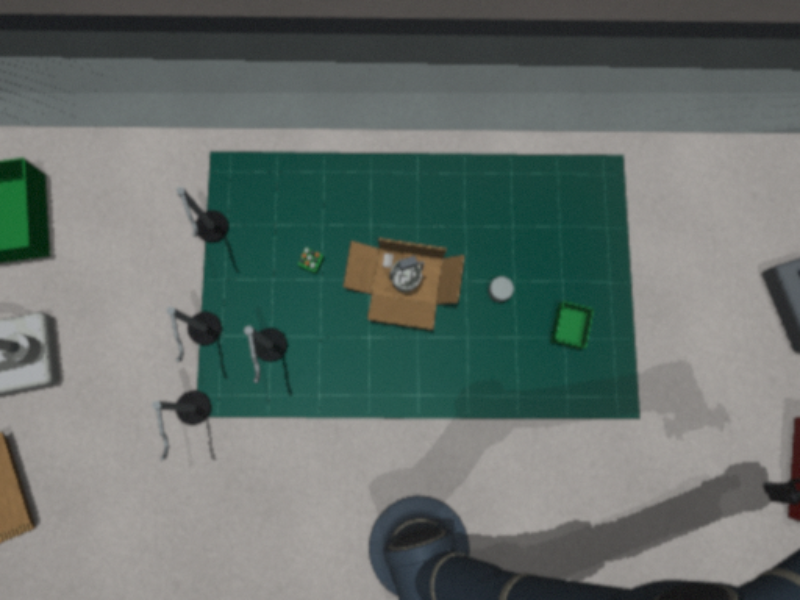

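Scene view: the carton is at (360,380), the pot is on its floor, the near wall is partly folded at the back, and the side walls are partly up. There are four candidate stands, by base pixel in the scene/top pictures: A (513,330)/(268,345), B (590,342)/(205,328), C (575,288)/(193,408), D (628,435)/(212,227). The robot's right is -y, which is left in the scene view and right in the top view. That makes A the one meant, and I'll confirm it in a crop with numbers.

```bash
cat > v.py <<'E'
import numpy as np, cv2
class V:
    def __init__(s,n,p,d,c): s.p,s.d=p,d;s.K,s.t,s.R=c["K"],c["position"],c["rotation"]
    def cloud(s):
        v,u=np.mgrid[:384,:512]; r=np.stack([(u-s.K[0,2])/s.K[0,0],(v-s.K[1,2])/s.K[1,1],np.ones_like(u)],-1)
        return (r*s.d[...,None])@s.R.T+s.t
    def ray(s,u,v,z):
        r=s.R@np.array([(u-s.K[0,2])/s.K[0,0],(v-s.K[1,2])/s.K[1,1],1]); return s.t+r*(z-s.t[2])/r[2]
    def pix(s,P):
        q=(np.asarray(P)-s.t)@s.R; return q[...,:2]/q[...,2:]*[s.K[0,0],s.K[1,1]]+s.K[:2,2]
def load(n,i=0):
    f=np.load(f"{n}{i}.npz"); return V(n,f["p"],f["d"],f)
def snap(n,i):
    from rig import camera,camera_params
    p,d=camera(n);c=camera_params(n);np.savez(f"{n}{i}.npz",p=p,d=d,**c);return V(n,p,d,c)
def crop(V,u0,v0,w,h,W=400,H=300):
    return cv2.resize(V.p[v0:v0+h,u0:u0+w,::-1],(W,H),interpolation=cv2.INTER_CUBIC)
E
python3 - <<'E'
from v import *
T=load("top");S=load("scene")
m=np.vstack([np.hstack([crop(T,210,140,100,75),crop(T,140,185,60,45+0)]),np.hstack([crop(S,180,200,108,81),crop(S,300,120,120,90)])])
cv2.imwrite("pics/crops.png",m)
P=T.cloud();Q=S.cloud()
# stand bases: dark pixels
for V_,C in((T,P),(S,Q)):
    g=V_.p.max(2); mk=((g<50)&(C[...,2]<.03)&(C[...,2]>-.01)&(C[...,0]>.2)&(C[...,1]>.1)).astype(np.uint8)
    n,l,st,ce=cv2.connectedComponentsWithStats(mk)
    for i in range(1,n):
        if st[i,4]>60: print("dark",st[i],np.median(C[l==i],0).round(4), V_.ray(*ce[i],.012).round(4))
# high points in workspace
for V_,C in((T,P),(S,Q)):
    mk=((C[...,2]>.19)&(C[...,2]<.27)&(C[...,0]>.25)&(C[...,0]<.9)&(C[...,1]>.05)&(C[...,1]<.5)).astype(np.uint8)
    n,l,st,ce=cv2.connectedComponentsWithStats(mk,connectivity=8)
    for i in range(1,n):
        if st[i,4]>8: print("high",st[i],C[l==i].min(0).round(3),C[l==i].max(0).round(3))
# grip block
for V_,C in((T,P),(S,Q)):
    mk=((C[...,2]>.13)&(C[...,2]<.18)&(abs(C[...,0]-.6)<.2)&(abs(C[...,1]-.08)<.12))
    p=C[mk];print("grip",len(p),np.median(p,0),p.min(0),p.max(0))
    if len(p)>5:print(cv2.minAreaRect(p[:,:2].astype(np.float32)*1000))
E
```

```text
dark [  0 110  31  58 223] [0.7    0.8557 0.0191] [0.7071 0.8639 0.012 ]
dark [126 135  21  20 281] [0.6973 0.4653 0.0112] [0.6989 0.4663 0.012 ]
dark [121 200  21  21 294] [0.4621 0.47   0.0111] [0.4644 0.4713 0.012 ]
dark [163 210  21  21 299] [0.4244 0.3239 0.011 ] [0.4278 0.3248 0.012 ]
dark [114 251  21  20 294] [0.2933 0.4852 0.0113] [0.2923 0.486  0.012 ]
dark [357 179  20  13 173] [0.3063 0.4812 0.0084] [0.3107 0.4818 0.012 ]
dark [317 205  23  16 253] [0.4451 0.322  0.0083] [0.4473 0.3243 0.012 ]
dark [366 211  23  17 251] [0.4804 0.4666 0.0091] [0.4826 0.4676 0.012 ]
dark [387 267  28  23 393] [0.7156 0.4636 0.0093] [0.7162 0.4639 0.012 ]
high [113 120  14  32 127] [0.609 0.436 0.191] [0.71  0.481 0.248]
high [107 197  11  35 133] [0.37  0.451 0.191] [0.472 0.485 0.248]
high [157 209  10  36 123] [0.334 0.307 0.194] [0.437 0.337 0.246]
high [ 98 257  10  17  87] [0.252 0.48  0.192] [0.298 0.499 0.24 ]
high [373 119  25  52 267] [0.253 0.449 0.191] [0.483 0.499 0.245]
high [324 130  18  35 161] [0.337 0.306 0.191] [0.444 0.337 0.245]
high [396 185  32  44 260] [0.614 0.435 0.19 ] [0.716 0.48  0.246]
grip 86 [0.57808028 0.02834534 0.16163295] [0.56661027 0.00762405 0.13052269] [0.59368428 0.04970054 0.16932884]
((580.2228393554688, 28.42901611328125), (18.57678985595703, 44.00878143310547), 18.502233505249023)
grip 177 [0.59131933 0.02856866 0.15376222] [0.57423308 0.0076147  0.13025261] [0.60025871 0.04998986 0.16502381]
((586.5902709960938, 28.197813034057617), (22.305191040039062, 45.742191314697266), 12.709761619567871)
```

View pics/crops.png

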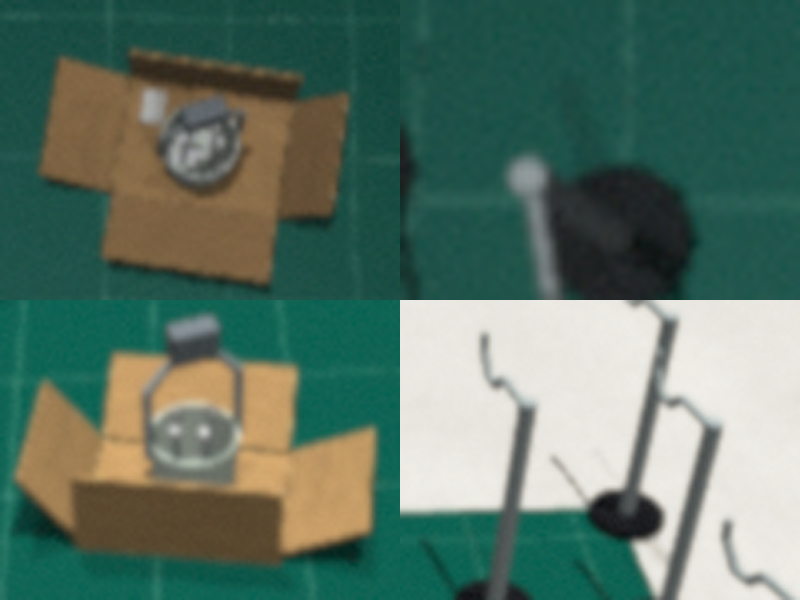

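The crops show the target, stand A: its post top is at crop px (527,177) and its hook dips towards the robot, with the tip slightly towards -y. A has base y≈0.324 against 0.466, 0.470 and 0.485 for the others, so it is the farthest right. The pot's grip block is at (190,340) in the lower-left panel. All three walls are only partly folded. Next I'll measure the exact geometry.

```bash
cat > m.py <<'E'
from v import *
def brown(V_,C):
    h=cv2.cvtColor(V_.p,cv2.COLOR_RGB2HSV)
    return (h[...,0]>5)&(h[...,0]<25)&(h[...,1]>70)&(abs(C[...,0]-.57)<.18)&(abs(C[...,1]-.05)<.2)&(C[...,2]>-.01)&(C[...,2]<.09)
def local(p,o,a):
    c,s=np.cos(a),np.sin(a); q=p-np.array([o[0],o[1],0]); return np.stack([c*q[...,0]+s*q[...,1],-s*q[...,0]+c*q[...,1],q[...,2]],-1)
E
python3 - <<'E'
from m import *
T=load("top");S=load("scene");P=T.cloud();Q=S.cloud()
# triangulate stand post top / tip
print("post top",T.ray(159.05,211.55,.234),S.ray(337.8,150.9,.234))
for C in(P,Q):
    k=(C[...,2]>.2)&(abs(C[...,0]-.39)<.07)&(abs(C[...,1]-.32)<.03); p=C[k]
    d,mn=np.linalg.svd(p[:,:2]-p[:,:2].mean(0),full_matrices=False)[2][0],p.mean(0)
    print("arm",mn,np.degrees(np.arctan2(d[1],d[0])),p.min(0),p.max(0))
# back wall outer face from scene
b=brown(S,Q);p=Q[b];print(len(p))
n,l,st,ce=cv2.connectedComponentsWithStats(b.astype(np.uint8));
# normals: front face points: RANSAC on plan line
rng=np.random.default_rng(0);best=0
q=p[(p[:,2]>.015)&(p[:,2]<.065)]
for _ in range(500):
    i,j=rng.choice(len(q),2,False);d=q[j,:2]-q[i,:2]
    if np.hypot(*d)<.06: continue
    nn=np.array([d[1],-d[0]])/np.hypot(*d); r=abs((q[:,:2]-q[i,:2])@nn)<.003
    if r.sum()>best:best=r.sum();R=r
w=q[R];vx=cv2.fitLine(w[:,:2].astype(np.float32),cv2.DIST_HUBER,0,.001,.001).ravel();a=np.arctan2(vx[1],vx[0]);a=(a-np.pi/2+np.pi/2)%np.pi-np.pi/2
print("back face",best,vx,"yaw",np.degrees(a)); 
L=local(w,vx[2:],a);print(np.percentile(L,[0.5,2,50,98,99.5],axis=0))
# back wall top from top cam
bt=brown(T,P);t=P[bt];t=t[t[:,2]>.06];print("top-back",len(t),cv2.minAreaRect((t[:,:2]*1000).astype(np.float32)))
np.savez("b.npz",p=p,t=P[bt],vx=vx,a=a)
E
```

```text
post top [0.42905934 0.32917364 0.234     ] [0.44048971 0.32619007 0.234     ]
arm [0.39301364 0.32135356 0.2261528 ] -168.5853779383192 [0.33410379 0.30666109 0.20021905] [0.43713943 0.33660285 0.24598664]
arm [0.40102691 0.32076168 0.22137567] 11.125367469207541 [0.33657805 0.30558829 0.20070519] [0.44345129 0.33747738 0.24451987]
3350
back face 700 [0.15094651 0.9885419  0.6498615  0.01374402] yaw -8.681785
[[-2.82582037e-03 -7.37560250e-02  1.53511139e-02]
 [-2.56145493e-03 -7.16497681e-02  1.66486905e-02]
 [-2.43075779e-05 -5.40847583e-04  4.01487756e-02]
 [ 2.63019208e-03  7.11465337e-02  6.43256634e-02]
 [ 2.96561959e-03  7.35337396e-02  6.47637207e-02]]
top-back 102 ((599.4149169921875, -0.8075942993164062), (199.54925537109375, 99.30860137939453), 72.60498046875)
```

```bash
python3 - <<'E'
from m import *
T=load("top");S=load("scene");P=T.cloud();Q=S.cloud()
for n,V_,C in(("T",T,P),("S",S,Q)):
    h=cv2.cvtColor(V_.p,cv2.COLOR_RGB2HSV)
    g=(h[...,0]>70)&(h[...,0]<95)&(h[...,1]>120)&(C[...,0]>.2)
    z=C[g];print(n,"mat z",np.median(z[:,2]),[np.median(z[(abs(z[:,0]-x)<.05),2]).round(4) for x in(.35,.5,.7,.9)],[np.median(z[(abs(z[:,1]-y)<.05),2]).round(4) for y in(-.3,0,.3)])
    c=cv2.findContours(g.astype(np.uint8),cv2.RETR_EXTERNAL,cv2.CHAIN_APPROX_NONE)[0];c=max(c,key=cv2.contourArea)
    W=np.array([V_.ray(*q,0)[:2] for q in c[:,0]],np.float32)
    ap=cv2.approxPolyDP(c,12,True)[:,0];print("mat corners",[V_.ray(*q,0)[:2].round(3) for q in ap],cv2.minAreaRect(W*1000))
    k=(C[...,2]>.034)&(C[...,2]<.05)&(abs(C[...,0]-.55)<.12)&(abs(C[...,1]+.17)<.1)
    n2,l,st,ce=cv2.connectedComponentsWithStats(k.astype(np.uint8))
    for i in range(1,n2):
        if st[i,4]>20:
            print("tin?",st[i],V_.ray(*ce[i],.042).round(4),C[l==i].mean(0).round(4),np.ptp(C[l==i],axis=0).round(3))
    k=g&0
    k=(C[...,2]>.01)&(C[...,2]<.05)&(abs(C[...,0]-.58)<.1)&(abs(C[...,1]-.255)<.06)
    p=C[k];print("bur",p.mean(0),p.min(0),p.max(0))
    print("gripper",[(C[(C[...,1]<-.5)&(C[...,2]>.15)&(C[...,2]<.45)&(C[...,0]>-.1)&(C[...,0]<.4)]).mean(0)])
E
```

```text
T mat z -0.0006524558064708863 [np.float64(-0.0007), np.float64(-0.0006), np.float64(-0.0007), np.float64(-0.0008)] [np.float64(-0.0005), np.float64(-0.0007), np.float64(-0.0007)]
mat corners [array([0.879, 0.485]), array([0.277, 0.457]), array([ 0.276, -0.482]), array([ 0.879, -0.483])] ((579.45166015625, 0.435211181640625), (970.0208129882812, 609.8218383789062), 89.94960021972656)
tin? [288 164   7  30  95] [ 0.5812 -0.0774  0.042 ] [ 0.5811 -0.0773  0.0431] [0.102 0.021 0.016]
tin? [314 178  15  15 168] [ 0.5526 -0.1832  0.042 ] [ 0.553  -0.1835  0.0405] [0.049 0.049 0.014]
bur [0.61799141 0.24233594 0.02539761] [0.53017439 0.21634153 0.01019689] [0.64712943 0.27161468 0.04268357]
gripper [array([ 0.14829438, -0.59531681,  0.31472097])]
S mat z -0.001974535623360474 [np.float64(-0.0026), np.float64(-0.0022), np.float64(-0.0019), np.float64(-0.0015)] [np.float64(-0.0018), np.float64(-0.0018), np.float64(-0.0022)]
mat corners [array([0.884, 0.483]), array([0.701, 0.436]), array([0.649, 0.483]), array([0.287, 0.455]), array([0.284, 0.387]), array([0.469, 0.335]), array([0.435, 0.292]), array([0.283, 0.36 ]), array([ 0.281, -0.454]), array([ 0.888, -0.485])] ((585.4745483398438, -1.7371826171875), (971.1101684570312, 607.1561279296875), 89.93773651123047)
tin? [188 226   9  30 139] [ 0.5858 -0.0784  0.042 ] [ 0.586  -0.0783  0.0427] [0.107 0.02  0.015]
tin? [146 231  19  15 206] [ 0.5649 -0.1838  0.042 ] [ 0.5618 -0.1844  0.0392] [0.053 0.05  0.01 ]
bur [0.63142132 0.24165899 0.02450667] [0.60058675 0.21407821 0.01056637] [0.65663961 0.26954784 0.04140705]
gripper [array([ 0.16311178, -0.61435967,  0.32803828])]
```

```bash
python3 - <<'E'
from m import *
T=load("top");S=load("scene")
off={"T":np.array([.003,-.001,0]),"S":np.array([-.003,.001,.001])}
for n,V_ in(("T",T),("S",S)):
    C=V_.cloud()+off[n]
    box=(abs(C[...,0]-.585)<.05)&(abs(C[...,1]-.03)<.06)
    for lo,hi in((.156,.175),(.14,.156),(.10,.13)):
        p=C[box&(C[...,2]>lo)&(C[...,2]<hi)]
        if len(p)<6:continue
        d=np.linalg.svd(p[:,:2]-p[:,:2].mean(0),full_matrices=False)[2][0]
        print(n,lo,len(p),p.mean(0).round(4),"rect",cv2.minAreaRect((p[:,:2]*1000).astype(np.float32)),"pcaYaw",np.degrees(np.arctan2(-d[0],d[1])) if d[1]>0 else np.degrees(np.arctan2(d[0],-d[1])))
    # uprights (scene) / cup rim
    p=C[box&(C[...,2]>.05)&(C[...,2]<.075)&~brown(V_,C-off[n])];print("rim",len(p),p.mean(0),p.min(0),p.max(0))
b=np.load("b.npz");a=float(b["a"])
# carton origin: back outer face at local x=+55 (or 59)
f=b["vx"][2:]+off["S"][:2]
L=None
Q=S.cloud()+off["S"];P=T.cloud()+off["T"]
o=f-np.array([np.cos(a),np.sin(a)])*.057;print("o(+-2)",o,"yaw",np.degrees(a))
for n,C,V_ in(("T",P,T),("S",Q,S)):
    l=local(C[brown(V_,C-off[n])],o,a)
    fl=l[(abs(l[:,2]-.004)<.006)];print(n,"floor-ish extents",np.percentile(fl,[1,99],axis=0).round(4).tolist())
    for nm,k,ax,sg in(("left",(l[:,1]>.08)&(abs(l[:,0])<.045),1,1),("right",(l[:,1]<-.08)&(abs(l[:,0])<.045),1,-1),("near",(l[:,0]<-.065)&(abs(l[:,1])<.06),0,-1)):
        w=l[k]
        if len(w)<10:continue
        r=w[:,ax]*sg;A=np.polyfit(r,w[:,2],1);h=-(A[1]-.004)/A[0]
        print(n,nm,len(w),"angle",np.degrees(np.arctan(A[0])).round(1),"z=4mm at",h.round(4),"max r,z",np.percentile(r,98).round(4),np.percentile(w[:,2],98).round(4),"rms",np.std(w[:,2]-np.polyval(A,r)).round(4))
E
```

```text
T 0.156 65 [0.5829 0.0273 0.1627] rect ((583.2772216796875, 27.7847900390625), (18.611038208007812, 35.615760803222656), 17.740375518798828) pcaYaw 20.36946015655063
T 0.14 12 [0.5752 0.0307 0.1482] rect ((575.5365600585938, 28.640586853027344), (35.37727737426758, 9.888579368591309), 87.51659393310547) pcaYaw 8.707062351850329
T 0.1 22 [0.5807 0.0322 0.1199] rect ((582.8948974609375, 27.052227020263672), (5.350089073181152, 73.10011291503906), 17.233858108520508) pcaYaw 17.465371074812104
rim 58 [0.57545308 0.02652428 0.06028606] [ 0.54994657 -0.00435547  0.05095531] [0.61428207 0.0608257  0.07494837]
S 0.156 83 [0.5854 0.029  0.1615] rect ((583.4131469726562, 29.983051300048828), (22.305192947387695, 36.75419235229492), 12.709761619567871) pcaYaw 17.570729856098282
S 0.14 68 [0.5899 0.0301 0.1485] rect ((589.021728515625, 30.090938568115234), (12.93541431427002, 36.83234405517578), 3.329791307449341) pcaYaw 12.436692507184818
S 0.1 55 [0.5841 0.0292 0.1168] rect ((584.4189453125, 30.144454956054688), (7.363548755645752, 74.66705322265625), 17.49146842956543) pcaYaw 18.34443902004778
rim 222 [0.58590389 0.02953368 0.06006358] [ 0.54675643 -0.00594244  0.0500544 ] [0.61805376 0.06542955 0.07487895]
o(+-2) [0.59051462 0.02334797] yaw -8.681785152111507
T floor-ish extents [[-0.0641, -0.0765, -0.0018], [0.0565, 0.0877, 0.0098]]
T left 419 angle 16.4 z=4mm at 0.0426 max r,z 0.1803 0.0385 rms 0.0055
T right 287 angle 53.4 z=4mm at 0.0721 max r,z 0.1149 0.0625 rms 0.003
T near 464 angle 27.2 z=4mm at 0.0485 max r,z 0.1155 0.0401 rms 0.0027
S floor-ish extents [[-0.1601, -0.0774, -0.0018], [0.0586, 0.0999, 0.0099]]
S left 505 angle 16.8 z=4mm at 0.0475 max r,z 0.2061 0.0379 rms 0.0049
S right 380 angle 52.4 z=4mm at 0.0708 max r,z 0.1145 0.0606 rms 0.0055
S near 507 angle 8.9 z=4mm at -0.0408 max r,z 0.1599 0.0372 rms 0.0076
```

```bash
cat > g.py <<'E'
import numpy as np
from rig import *
def Rz(deg):  # tool down, x axis at yaw deg, tool y = -(yaw y)
    a=np.radians(deg);c,s=np.cos(a),np.sin(a)
    return np.array([[c,s,0],[s,-c,0],[0,0,-1.]])
PY=17.7; POT=np.array([.5833,.0288]); ST=np.array([.4345,.328]); SY=11.3
def st(out,lat,z):
    a=np.radians(SY);x=np.array([np.cos(a),np.sin(a)]);y=np.array([-x[1],x[0]])
    return np.r_[ST-out*x+lat*y,z]
CO=np.array([.5905,.0233]);CY=-8.7
def ct(x,y,z):
    a=np.radians(CY);return np.r_[CO+x*np.array([np.cos(a),np.sin(a)])+y*np.array([-np.sin(a),np.cos(a)]),z]
E
python3 - <<'E'
from g import *
f=lambda p,r:(lambda q:None if q is None else np.round(q,2))(inverse_kinematics(p,r))
for z in (.29,.33):
  for out,lat in((110,-50),(110,-60),(115,-60),(110,0),(70,0),(110,60)): print(z,out,lat,st(out/1e3,lat/1e3,z).round(3),f(st(out/1e3,lat/1e3,z),Rz(SY)))
print(f(np.r_[POT,.166],Rz(PY)),f(np.r_[POT,.30],Rz(PY)))
movep(np.r_[POT,.26],Rz(PY))
print(sense()["time_s"])
from m import snap,crop,cv2
T=snap("top",1);S=snap("scene",1)
cv2.imwrite("pics/pre.png",np.hstack([crop(T,200,110,140,105),crop(S,160,130,160,120)]))
E
```

```text
0.29 110 -50 [0.336 0.257 0.29 ] [-0.7  -0.   -0.05  2.01 -0.    1.13 -2.13]
0.29 110 -60 [0.338 0.248 0.29 ] [-0.49  0.   -0.24  2.01  0.    1.13 -2.1 ]
0.29 115 -60 [0.333 0.247 0.29 ] [-0.3   0.   -0.43  2.01  0.    1.13 -2.11]
0.29 110 0 [0.327 0.306 0.29 ] [-0.8   0.04 -0.05  1.96  0.    1.14 -2.22]
0.29 70 0 [0.366 0.314 0.29 ] [-0.75  0.1  -0.05  1.9   0.01  1.14 -2.18]
0.29 110 60 [0.315 0.365 0.29 ] [-0.9   0.1  -0.05  1.9   0.01  1.14 -2.33]
0.33 110 -50 [0.336 0.257 0.33 ] [-0.11 -0.   -0.63  1.92 -0.    1.23 -2.11]
0.33 110 -60 [0.338 0.248 0.33 ] [ 0.34  0.01 -1.04  1.91  0.    1.23 -2.08]
0.33 115 -60 [0.333 0.247 0.33 ] [ 0.63  0.   -1.33  1.91  0.    1.23 -2.07]
0.33 110 0 [0.327 0.306 0.33 ] [-0.8   0.01 -0.05  1.9   0.    1.23 -2.22]
0.33 70 0 [0.366 0.314 0.33 ] [-0.75  0.08 -0.05  1.84  0.    1.23 -2.18]
0.33 110 60 [0.315 0.365 0.33 ] [-0.9   0.07 -0.05  1.84  0.    1.23 -2.32]
[ 0.38  0.47 -0.67  1.8   0.35  0.99 -1.69] [ 0.48  0.37 -0.79  1.64  0.27  1.25 -1.63]
2.9333
```

View pics/pre.png

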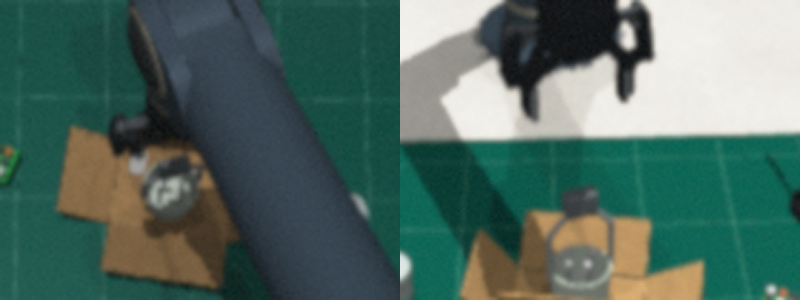

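The pre-grasp picture shows the open fingers at (530,105) and (627,90), spanning the grip block at (580,200), so I'll go down and grip.

```bash
python3 - <<'E'
from g import *
print(move_l(np.r_[POT,.167],feed=.12,until_force=8),sense()["position"])
command_gripper(.02,40);s=sense();print(s["finger_gap"],s["wrist_force"])
move_l(np.r_[POT,.30],feed=.12);s=sense();print(s["finger_gap"],s["wrist_force"],s["time_s"],s["position"])
from m import snap,crop,cv2
S=snap("scene",2);T=snap("top",2)
cv2.imwrite("pics/lift.png",crop(S,140,110,180,135))
E
```

```text
False [0.58390685 0.0290671  0.16773847]
0.020084284450470353 [-1.186231   -0.45801908 -0.13140942]
0.020268370845351057 [-0.73003032  0.35811445 -0.0486964 ] 5.85 [0.58282147 0.02861113 0.29905928]
```

View pics/lift.png

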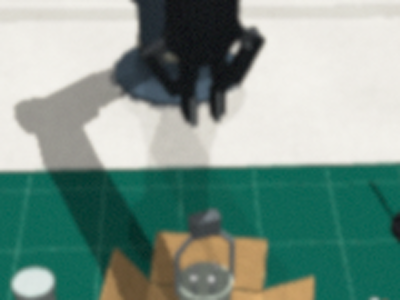

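The lift picture shows the pot still on the floor (block at (205,222)) and the fingers closed above it, so they missed the block. I'll measure where the fingertips appear in the cameras against the reported TCP.

```bash
python3 - <<'E'
from m import *
for n in("scene","top"):
  for i in (1,2):
    V_=load(n,i);C=V_.cloud();d=V_.p.max(2)<75
    k=(C[...,2]>.2)&(C[...,2]<.33)&(abs(C[...,0]-.58)<.12)&(abs(C[...,1]-.03)<.12)
    p=C[k];print(n,i,len(p))
    for z in np.arange(.2,.33,.01):
        q=p[(p[:,2]>=z)&(p[:,2]<z+.01)]
        if len(q)>2:print(round(z,3),len(q),q.min(0).round(3),q.max(0).round(3),q.mean(0).round(3))
E
```

```text
scene 1 440
0.27 39 [ 0.559 -0.026  0.271] [0.611 0.081 0.28 ] [0.588 0.037 0.276]
0.28 52 [ 0.562 -0.028  0.28 ] [0.611 0.081 0.29 ] [0.592 0.027 0.285]
0.29 57 [ 0.56  -0.027  0.291] [0.612 0.081 0.3  ] [0.591 0.027 0.295]
0.3 46 [ 0.561 -0.027  0.3  ] [0.612 0.08  0.309] [0.591 0.031 0.304]
0.31 81 [ 0.571 -0.047  0.31 ] [0.618 0.1   0.32 ] [0.595 0.025 0.316]
0.32 164 [ 0.555 -0.047  0.32 ] [0.622 0.099 0.33 ] [0.594 0.019 0.324]
scene 2 172
0.29 11 [0.572 0.013 0.295] [0.6   0.049 0.3  ] [0.588 0.031 0.298]
0.3 48 [0.575 0.004 0.301] [0.603 0.051 0.309] [0.59  0.03  0.305]
0.31 56 [0.576 0.004 0.31 ] [0.603 0.051 0.32 ] [0.591 0.027 0.315]
0.32 57 [0.572 0.004 0.32 ] [0.603 0.051 0.33 ] [0.592 0.026 0.325]
top 1 53
0.27 3 [0.558 0.065 0.273] [0.559 0.076 0.279] [0.559 0.07  0.277]
0.28 5 [0.557 0.068 0.283] [0.561 0.079 0.29 ] [0.559 0.073 0.287]
0.29 3 [0.557 0.065 0.291] [0.559 0.07  0.297] [0.558 0.068 0.294]
0.3 5 [0.558 0.065 0.301] [0.578 0.079 0.309] [0.564 0.07  0.305]
0.31 11 [0.552 0.065 0.313] [0.573 0.096 0.32 ] [0.561 0.075 0.317]
0.32 26 [0.549 0.054 0.32 ] [0.57  0.101 0.33 ] [0.56  0.081 0.324]
top 2 13
0.3 4 [0.566 0.037 0.302] [0.571 0.045 0.308] [0.568 0.041 0.305]
0.31 4 [0.566 0.037 0.311] [0.57  0.048 0.319] [0.568 0.042 0.314]
0.32 4 [0.567 0.035 0.321] [0.569 0.049 0.326] [0.568 0.042 0.324]
```

The cameras put the fingertips at about TCP height (12 mm above it when open, 3 mm below at a 20 mm gap), not 25 mm ahead as stated. The real tips are therefore about 22 mm higher than documented, which explains the miss. I'll regrasp lower by that amount, with a force guard.

```bash
python3 - <<'E'
from g import *
command_gripper(.075)
print(move_l(np.r_[POT,.145],feed=.12,until_force=8),sense()["position"])
command_gripper(.02,40);s=sense();print(s["finger_gap"],s["wrist_force"])
move_l(np.r_[POT,.28],feed=.12);sleep(.2);s=sense();print(s["finger_gap"],s["wrist_force"],s["time_s"],s["position"])
from m import *
S=snap("scene",3);C=S.cloud()+[-.003,.001,.001]
cv2.imwrite("pics/lift2.png",crop(S,140,110,180,135))
p=C[(abs(C[...,0]-.6)<.06)&(abs(C[...,1]-.03)<.045)&(C[...,2]>.1)]
h=np.histogram(p[:,2],np.arange(.1,.36,.01));print(h[0])
for z in np.arange(.1,.3,.01):
    q=p[(p[:,2]>=z)&(p[:,2]<z+.01)]
    if len(q):print(round(z,2),len(q),q.min(0).round(3)[:2],q.max(0).round(3)[:2])
E
```

```text
False [0.58387148 0.02897122 0.14581551]
0.03526446556354356 [ 0.80495357 -0.4495085   2.0731837 ]
0.034984726138006794 [ 0.33422517  1.42909727 -1.55970391] 9.875 [0.58304291 0.02878398 0.27935848]
[  0   0   0  22  70  93 115 128 149 113  60  23  15  17  18  28  26  48
  77 131  54  49  92 111  92]
0.13 22 [0.589 0.001] [0.612 0.05 ]
0.14 70 [0.551 0.001] [0.615 0.058]
0.15 93 [ 0.548 -0.001] [0.614 0.058]
0.16 115 [ 0.55  -0.001] [0.615 0.061]
0.17 128 [ 0.549 -0.003] [0.617 0.06 ]
0.18 149 [ 0.548 -0.006] [0.616 0.064]
0.19 113 [ 0.547 -0.008] [0.616 0.064]
0.2 60 [ 0.569 -0.008] [0.598 0.064]
0.21 23 [ 0.569 -0.007] [0.598 0.063]
0.22 15 [ 0.573 -0.007] [0.597 0.063]
0.23 17 [ 0.571 -0.007] [0.597 0.063]
0.24 18 [ 0.569 -0.007] [0.598 0.063]
0.25 28 [ 0.571 -0.004] [0.595 0.06 ]
0.26 26 [0.574 0.004] [0.593 0.053]
0.27 48 [0.58  0.006] [0.598 0.048]
0.28 77 [ 0.576 -0.001] [0.601 0.06 ]
0.29 131 [ 0.566 -0.003] [0.602 0.06 ]
```

View pics/lift2.png

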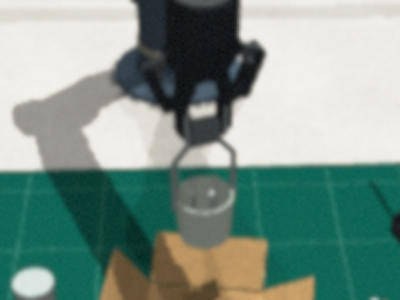

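The lift2 picture shows the pot hanging upright in the fingers, block at (207,130) and cup at (205,210). Its underside measures z≈0.138 as expected, so the bar sits 12 mm below the TCP. Next is the approach to the hook.

```bash
python3 - <<'E'
from g import *
R=Rz(SY)
move_l(st(.111,-.058,.2695),R,feed=.2);print(sense()["time_s"],sense()["position"])
sleep(.3)
print(move_l(st(.111,0,.2695),feed=.06,until_force=6));s=sense();print(s["time_s"],s["position"],st(.111,0,.2695),s["wrist_force"],s["finger_gap"])
from m import *
S=snap("scene",4);T=snap("top",4)
cv2.imwrite("pics/hk.png",np.hstack([crop(S,290,100,100,75),crop(T,135,185,80,60)]))
C=S.cloud()+[-.003,.001,.001]
p=C[(abs(C[...,0]-.38)<.08)&(abs(C[...,1]-.31)<.06)&(C[...,2]>.2)&(C[...,2]<.26)]
print(len(p))
E
```

```text
11.725 [0.33760202 0.24878947 0.26941834]
False
13.1417 [0.32578603 0.30586293 0.2694072 ] [0.32565177 0.30624998 0.2695    ] [-0.9182839   0.12551779 -2.04004919] 0.03500028601343466
248
```

View pics/hk.png

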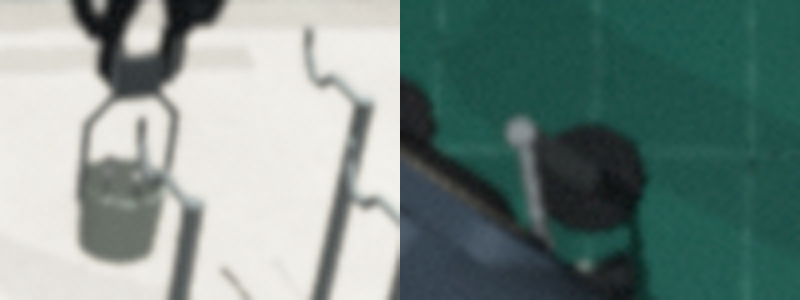

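```bash
python3 - <<'E'
from m import *
from g import st
S=load("scene",4);T=load("top",4)
print("tip S",S.ray(325,129.2,.247)+[-.003,.001,0],"exp",st(.096,0,.247))
print("post S",S.ray(290+193/4-.5,100+206/4-.5,.234)+[-.003,.001,0],"T",T.ray(158.5,210.5,.234)+[.003,-.001,0],"exp",st(0,0,.234))
# handle uprights in scene: dark pixels left/right at row
print("uprights S",S.ray(290+82/4-.5,100+150/4-.5,.24)+[-.003,.001,0],S.ray(290+173/4-.5,100+140/4-.5,.24)+[-.003,.001,0])
E
```

```text
tip S [0.34126811 0.30828604 0.247     ] exp [0.34036099 0.30918917 0.247     ]
post S [0.43798865 0.32694249 0.234     ] T [0.43514643 0.32990399 0.234     ] exp [0.4345 0.328  0.234 ]
uprights S [0.371781   0.25984093 0.24      ] [0.35992295 0.3282364  0.24      ]
```

Tip and post agree with my model to 1–3 mm, and in the picture the hook tip (142,120) stands inside the handle loop. I'll insert and lower.

```bash
python3 - <<'E'
from g import *
print(move_l(st(.0705,0,.2695),feed=.06,until_force=6));s=sense();print(s["position"],s["wrist_force"])
print(move_l(st(.0705,0,.2285),feed=.05,until_force=3));s=sense();print(s["time_s"],s["position"],s["wrist_force"],s["finger_gap"])
from m import *
S=snap("scene",5)
cv2.imwrite("pics/hung.png",crop(S,290,100,100,75))
E
```

```text
False
[0.36498023 0.31426785 0.26937712] [-0.43859587  0.14823263 -0.9364065 ]
True
14.8 [0.36505811 0.31373244 0.23031274] [-0.30676248  0.10410985  3.87836393] 0.034958318692658204
```

View pics/hung.png

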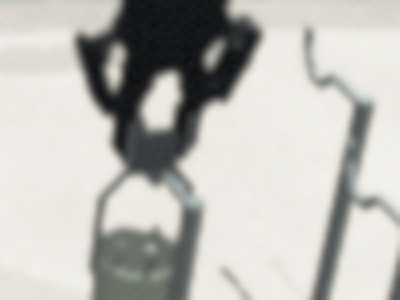

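The bar touched down at TCP z 0.2303 (predicted 0.231), so it is seated. Now I'll release, go straight up, and push the left wall from outside.

```bash
cat >> g.py <<'E'
TIP=-.006 # shut tip z relative to TCP
E
python3 - <<'E'
from g import *
command_gripper(.06);s=sense();print(s["wrist_force"])
p=s["position"];move_l([p[0],p[1],.34],feed=.15)
f=lambda p,r:(lambda q:None if q is None else np.round(q,2))(inverse_kinematics(p,r))
for y in (-98.7,81.3):
  for x,z in((-.145,.03),(-.072,.06),(-.057,.16)):print(y,x,f(ct(x,0,z),Rz(y)))
for x,y,z in((0,.16,.02),(0,.095,.05),(0,-.15,.03),(0,-.08,.1)):print(y,f(ct(x,y,z),Rz(CY)))
R=Rz(CY)
move_l(ct(0,.16,.20),R,feed=.25)
command_gripper(0.0,20)
print(sense()["time_s"],sense()["position"],sense()["joint_pos"].round(2))
from m import *
S=snap("scene",6);T=snap("top",6)
cv2.imwrite("pics/w0.png",np.hstack([crop(S,190,110,200,150),crop(T,130,140,180,135)]))
C=S.cloud()+[-.003,.001,.001]
for z in np.arange(.17,.23,.005):
    q=C[(abs(C[...,0]-.62)<.08)&(abs(C[...,1]-.18)<.06)&(C[...,2]>=z)&(C[...,2]<z+.005)]
    if len(q):print(round(z,3),len(q),q.min(0).round(3)[:2],q.max(0).round(3)[:2])
E
```

```text
[ 0.63127101 -0.16407786  0.04214666]
-98.7 -0.145 [-1.01  0.71  1.11  2.27 -0.98  0.78 -2.5 ]
-98.7 -0.072 [-0.93  0.73  1.11  2.09 -0.88  0.89 -2.59]
-98.7 -0.057 [ 0.72  0.6  -1.17  1.9   0.64  1.08  2.27]
81.3 -0.145 [ 0.45  0.55 -0.8   2.19  0.66  0.66 -0.97]
81.3 -0.072 [ 0.5   0.6  -0.84  2.02  0.63  0.8  -0.87]
81.3 -0.057 [ 0.57  0.48 -0.91  1.91  0.45  0.98 -0.71]
0.16 [ 0.08  0.75 -0.63  1.75  0.57  0.83 -2.54]
0.095 [ 0.18  0.66 -0.61  1.8   0.5   0.83 -2.4 ]
-0.15 [ 0.71  0.71 -0.78  1.89  0.67  0.83 -2.16]
-0.08 [ 0.6   0.6  -0.79  1.85  0.53  0.91 -2.16]
18.1083 [0.61468737 0.18145606 0.19999838] [ 0.15  0.54 -0.73  1.63  0.39  1.12 -2.4 ]
0.2 12 [0.622 0.174] [0.626 0.192]
0.205 17 [0.607 0.167] [0.627 0.192]
0.21 20 [0.618 0.167] [0.627 0.194]
0.215 18 [0.616 0.169] [0.626 0.194]
0.22 19 [0.617 0.169] [0.626 0.193]
0.225 15 [0.619 0.168] [0.627 0.192]
```

View pics/w0.png

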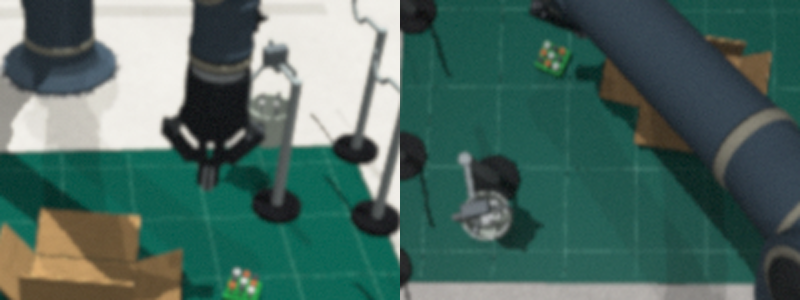

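The pot hangs on the hook, scene (268,80) and top (485,213), and the closed tips are at about TCP height. Next I'll fold the left wall: push it to about 84°, then pinch it square from above.

```bash
cat >> g.py <<'E'
def fold(P,R,r0,hinge,z0=.021,until=10):
    """P(r,z): point at distance r outwards from carton centre"""
    move_l(P(r0,.09),R,feed=.3); move_l(P(r0,z0),feed=.15,until_force=until)
    hit=move_l(P(hinge+.023,.052),feed=.12,until_force=until)
    s=sense();print("push",hit,s["wrist_force"].round(1),s["position"].round(3),s["time_s"])
    move_l(P(hinge+.030,.058),feed=.15);move_l(P(hinge+.03,.115),feed=.2)
    pinch(P,R,hinge)
def pinch(P,R,hinge,z=.052):
    move_l(P(hinge+.002,.115),R,feed=.2);command_gripper(.05,20)
    hit=move_l(P(hinge+.002,z),feed=.15,until_force=10)
    command_gripper(0,20);s=sense();print("pinch",hit,s["finger_gap"],s["wrist_force"].round(1),s["ft_torque"].round(2),s["position"].round(4))
    command_gripper(.04);move_l(P(hinge+.002,.125),feed=.2);print(sense()["time_s"])
left=lambda r,z:ct(0,r,z)
right=lambda r,z:ct(0,-r,z)
near=lambda r,z:ct(-r,0,z)
E
python3 - <<'E'
from g import *
fold(left,Rz(CY),.160,.075)
from m import *
T=snap("top",7);S=snap("scene",7)
cv2.imwrite("pics/l.png",np.hstack([crop(S,170,150,140,105),crop(T,200,130,120,90)]))
E
```

```text
push True [1.6 2.7 1.6] [0.614 0.17  0.032] 19.6417
pinch False 0.0034409593513306104 [-1.6 -3.2  5.4] [-1.03  0.39  0.04] [0.6025 0.0973 0.053 ]
23.4583
```

View pics/l.png

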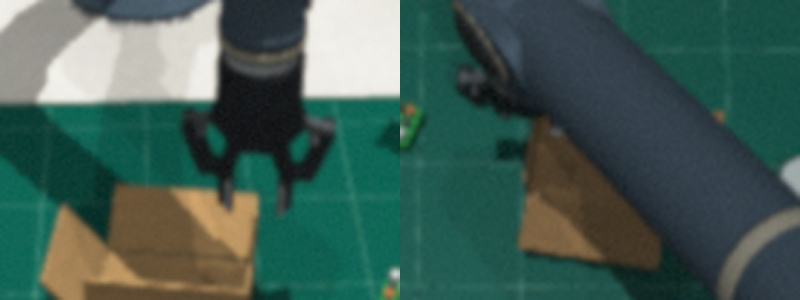

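The left wall now stands upright (scene crop right edge at (255,240)) and was pinched at a 3.4 mm gap. The push guard tripped on a small transient, so I'll raise it and do the right and near walls.

```bash
python3 - <<'E'
s=open("g.py").read()
s=s.replace('move_l(P(r0,.09),R,feed=.3); move_l(P(r0,z0)','move_l(P(r0,.125),R,feed=.3); command_gripper(0,20); move_l(P(r0,z0)').replace("until=10):","until=20):")
open("g.py","w").write(s)
E
python3 - <<'E'
from g import *
fold(right,Rz(CY),.146,.075)
move_l(near(.143,.14),Rz(CY+90),feed=.25)
fold(near,Rz(CY+90),.143,.055)
p=sense()["position"]
move_l(near(.10,.30),Rz(CY+90),feed=.3)
movep([.20,-.45,.35],Rz(17))
print(sense()["time_s"])
from m import *
T=snap("top",8);S=snap("scene",8)
cv2.imwrite("pics/all.png",np.hstack([crop(S,170,170,120,90),crop(T,200,130,120,90)]))
E
```

```text
push False [-0.1 -0.4 -0.9] [ 0.576 -0.073  0.052] 26.3833
pinch False 0.003639032879124857 [0.4 5.8 3.7] [ 1.47 -0.14  0.1 ] [ 0.5798 -0.0505  0.0528]
29.9583
push True [-3.5  0.4  2.7] [0.462 0.043 0.03 ] 33.5583
pinch False 0.003332044617922289 [ 4.6 -0.3 -0.1] [-0.2  -1.07  0.06] [0.5359 0.0318 0.0527]
37.3667
40.1667
```

View pics/all.png

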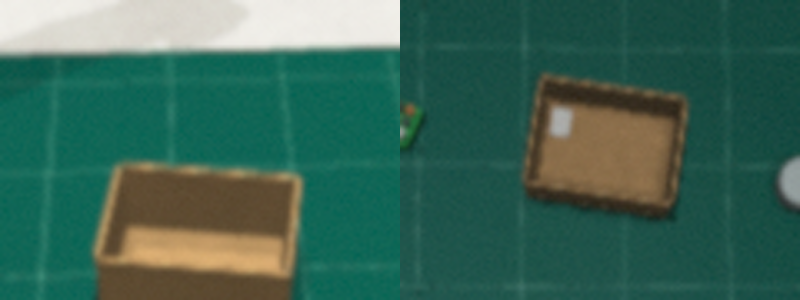

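The final-state crop shows the carton as a closed box: scene rim corners (118,165), (300,178), (290,275), (97,260), and top rim (542,77) to (670,215). I'll check the angles numerically.

```bash
python3 - <<'E'
from m import *
from g import CO,CY,st,ct
a=np.radians(CY)
for n,off in(("top",[.003,-.001,0]),("scene",[-.003,.001,.001])):
    V_=load(n,8);C=V_.cloud()+off
    b=brown(V_,C-np.array(off));l=local(C,CO,a)
    t=l[b&(l[...,2]>.066)];print(n,"rim pts",len(t))
    for nm,ax,sg,k in(("left",1,1,t[:,1]>.06),("right",1,-1,t[:,1]<-.06),("near",0,-1,t[:,0]<-.042),("back",0,1,t[:,0]>.042)):
        w=t[k&(abs(t[:,1-ax])<(.045 if ax else .06))];r=w[:,ax]*sg
        print(" ",nm,len(w),"rim r med",np.median(r).round(4) if len(r) else None,"5-95%",np.percentile(r,[5,95]).round(4) if len(r) else None)
    # wall faces
    h=l[b&(l[...,2]>.012)&(l[...,2]<.068)]
    for nm,ax,sg,r0 in(("left",1,1,.075),("right",1,-1,.075),("near",0,-1,.055),("back",0,1,.055)):
        w=h[(abs(h[:,ax]*sg-r0)<.014)&(abs(h[:,1-ax])<(.04 if ax else .06))]
        if len(w)>25:
            f=cv2.fitLine(np.c_[w[:,ax]*sg,w[:,2]].astype(np.float32),cv2.DIST_HUBER,0,.001,.001).ravel()
            d=f[:2]*np.sign(f[1]);print("   face",nm,len(w),"angle(90=up,<90 out)",np.degrees(np.arctan2(d[1],d[0])).round(1),"r at z=.004,.074",[(f[2]+(z-f[3])*d[0]/d[1]).round(4) for z in(.004,.074)])
    # pot
    q=C[(np.hypot(C[...,0]-st(.07,0,0)[0],C[...,1]-st(.07,0,0)[1])<.05)]
    for lo,hi in((.10,.15),(.15,.2),(.225,.255)):
        w=q[(q[:,2]>lo)&(q[:,2]<hi)];
        if len(w):print("  pot",lo,w.min(0).round(3),w.max(0).round(3))
    print("  seat exp",st(.07,0,.2195))
E
```

```text
top rim pts 184
  left 30 rim r med 0.0733 5-95% [0.0718 0.0754]
  right 25 rim r med 0.0759 5-95% [0.0742 0.0772]
  near 53 rim r med 0.0546 5-95% [0.0521 0.0564]
  back 50 rim r med 0.0559 5-95% [0.0541 0.0578]
   face left 28 angle(90=up,<90 out) 88.7 r at z=.004,.074 [np.float32(0.0702), np.float32(0.0718)]
   face right 37 angle(90=up,<90 out) 87.9 r at z=.004,.074 [np.float32(0.0719), np.float32(0.0745)]
   face near 82 angle(90=up,<90 out) 89.1 r at z=.004,.074 [np.float32(0.0548), np.float32(0.0559)]
   face back 145 angle(90=up,<90 out) 90.0 r at z=.004,.074 [np.float32(0.0552), np.float32(0.0552)]
  pot 0.1 [0.334 0.277 0.1  ] [0.396 0.347 0.15 ]
  pot 0.15 [0.336 0.276 0.151] [0.383 0.348 0.199]
  pot 0.225 [0.337 0.292 0.225] [0.414 0.329 0.254]
  seat exp [0.36585697 0.31428377 0.2195    ]
scene rim pts 357
  left 34 rim r med 0.075 5-95% [0.0733 0.0766]
  right 47 rim r med 0.0742 5-95% [0.0726 0.0769]
  near 96 rim r med 0.0539 5-95% [0.0503 0.0575]
  back 125 rim r med 0.0564 5-95% [0.0535 0.0593]
   face right 80 angle(90=up,<90 out) 88.2 r at z=.004,.074 [np.float32(0.0708), np.float32(0.0731)]
   face near 624 angle(90=up,<90 out) 89.2 r at z=.004,.074 [np.float32(0.0532), np.float32(0.0542)]
   face back 673 angle(90=up,<90 out) 90.3 r at z=.004,.074 [np.float32(0.057), np.float32(0.0567)]
  pot 0.1 [0.329 0.279 0.101] [0.399 0.346 0.15 ]
  pot 0.15 [0.349 0.276 0.15 ] [0.381 0.351 0.199]
  pot 0.225 [0.332 0.293 0.225] [0.412 0.332 0.25 ]
  seat exp [0.36585697 0.31428377 0.2195    ]
```

Walls measure 88–90° (back wall 90°), and the cup is centred under the seat. I'll do a last check that the bystanders did not move, then hand in.

```bash
python3 - <<'E'
from m import *
A=load("top",0);B=snap("top",9)
for nm,x,y in(("tin",.5556,-.184),("bur",.625,.243),("bin",.47,-.33)):
    r=[]
    for V_ in(A,B):
        C=V_.cloud();k=(abs(C[...,0]-x)<.06)&(abs(C[...,1]-y)<(.045 if nm!="bin" else .06))&(C[...,2]>.012)
        r.append(C[k].mean(0).round(4).tolist()+[int(k.sum())])
    print(nm,r)
from rig import *
s=sense();print(s["time_s"],s["qd"].round(3));finish_job()
E
```

```text
tin [[0.5519, -0.1827, 0.039, 182], [0.5518, -0.1826, 0.0384, 185]]
bur [[0.6185, 0.2423, 0.0256, 167], [0.6183, 0.2422, 0.0258, 167]]
bin [[0.4739, -0.3422, 0.0326, 256], [0.4733, -0.3414, 0.0322, 264]]
40.3167 [ 0.004 -0.     0.004 -0.003  0.001  0.001 -0.   ]
the job is handed in; nothing more can be done
```

I hung the pot on the hook of the stand farthest to the robot's right, then folded up the left, right and near walls in that order. The job was handed in at 40.3 s of the 69 s allowed.

**Final checks**
- **Pot:** it hangs upright from its handle, with the cup centred within about 2 mm of the seat position.
- **Walls:** left 88.7° (top camera only), right about 88°, near about 89°, against 90° for the back wall. The walls may therefore lean outwards by 1–2°.
- **Tin, bur block and bin:** each was within 1 mm of where it started.

**What failed or disagreed**
- **First grasp missed:** the fingertips are about 22 mm higher than the stated tool geometry. I measured this from the pictures and the second grasp held.
- **Cameras:** the two views disagreed by about 6 mm in x, so I averaged them.
- **Wall pushes:** the force limit stopped the pushes on the left and near walls early. The next moves finished folding them, and forces after each move read under 8 N.

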